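# Start the ring under the saucepan on a touch-free hob

## Task

Switch on the heat under the saucepan: press the hob's main button fully down with the fingertips and let it come up again, then point straight down at the touch-free round sensor in front of the ring on which the saucepan stands, fingertips two or three centimetres above its middle and not touching it, dwell there for a good two seconds and finish still pointing at it. Do not touch or point at the other ring's sensor. Pick nothing up, and leave the pans, the jars on the hob and everything else where they stand.

Things in the scene. Friction and masses are not known exactly. Their poses are not given: they have to be found in the camera images.
- hob: Fixed steel hob slab, 360 (x) by 600 (y) by 62 mm high. Origin under its centre; x points away from the robot, y to its left, z up. Ring marks 196 mm across at x = 55, y = +150 (left) and -150 mm (right). On the metal strip at x = -135 mm: sensors at y = +150 and -150, main button at y = 0, and a loose spice jar between button and each sensor, 65 to 85 mm from either.
- sensor_left: Touch-free sensor of the left ring: a fixed flat black disc 40 mm across with a thin grey circle, its top face 5 mm above the hob's top (67 mm above the counter). Origin at the centre of its top face, z up.
- sensor_right: Touch-free sensor of the right ring: the same disc in front of the right ring. Origin at the centre of its top face, z up.
- main_button (a joint): Travel of the main button, the round steel push button 30 mm across in a black housing, midway between the two sensors. 0 = up, 0.006 m = fully down. A spring brings it back; fully down takes 5 N.
- main_button_top (a point): Centre of the top face of the main button; 22 mm above the hob's top when up; it goes down with the button, whose black housing is 46 mm across and 12 mm high. Press straight down.
- saucepan: Steel saucepan standing loose on one of the two rings, left or right: 160 mm across, 100 mm high, straight tall walls, black rod handle reaching 130 mm outward roughly away from the robot. Origin at the centre of its underside, z up, handle along x.
- frying_pan: Dark shallow frying pan standing loose on the other ring: 192 mm across, 42 mm high, black rod handle 140 mm roughly away from the robot. Origin at the centre of its underside. Leave alone.
- spice_jar_a: Clear glass jar, 40 mm across, 65 mm high, loose on the hob's metal strip beside the main button. Origin at the centre of its underside. Leave alone.
- spice_jar_b: Amber glass jar, 40 mm across, 52 mm high, loose on the hob's metal strip on the other side of the main button. Origin at the centre of its underside. Leave alone.
- spatula: Spatula with wooden handle, about 240 mm long, 70 mm wide blade, under 25 mm high, lying across (along y) on the counter between robot and hob. Leave alone.
- mug: White mug, 80 mm across, 90 mm high, standing on the counter to the robot's left. Origin under its centre. Leave alone.
- bowl: White bowl, 130 mm across, 50 mm high, on the counter to the right. Origin under its centre. Leave alone.
- oil_bottle: Green glass bottle, 64 mm across, 240 mm high, on the counter to the left. Origin under its centre. Leave alone.
- pepper_mill: Dark wooden pepper mill, 52 mm across, 150 mm high, on the counter to the left. Origin under its centre. Leave alone.

How it is judged:
By the outcome, as a careful person would: the job done as asked, in the order asked, and still so for the second after the job is handed in, with the robot touching nothing.
It also fails if it takes over 35 s, if anything falls off the work surface, if the arm or the gripper's body presses on something with over 40 N, if the wrist force passes 120 N, or if a joint passes its speed limit or range.

## Robot

A 7-joint arm with a two-finger parallel gripper is mounted at the origin on the work surface. World frame = base frame: x ahead of the robot, y to its left, z up, the work surface at z = 0. Lengths are in m, angles in rad, forces in N, time in s.
With the tool pointing down it reaches from about 0.425 to 0.875 m from the base axis. Payload 4.7 kg.
Tool frame: the origin (TCP) lies between the finger pads, 19 mm behind the fingertips; this is the grasp point; z points along the fingers, y is the line along which they close (so a half turn about z gives the same grasp; the last joint's range is limited). The gripper opens to 87 mm and grips with 3 to 60 N. Pads are 19 mm wide; open, the fingers measure 117 mm over their backs; the gripper's body (75 mm by 190 mm) begins 51 mm behind the grasp point.
Start: joints at [-1.219, 0.321, -0.07, 1.45, 0.023, 1.371, -0.057], TCP at [0.215, 0.613, 0.241] pointing down, gripper open.
Joint ranges: [-2.86, 2.86], [-0.3, 2.09], [-1.38, 1.24], [0.06, 2.45], [-1.56, 4.7], [0.09, 2.05], [-2.69, 2.69]. Speed limits (rad/s): [2.57, 2.57, 3.14, 3.14, 3.14, 3.14, 3.14].

## Interface

Orientations are given as a rotation vector (axis times angle).
In Python, from bench import ctrl gives the robot as it stands. The module is installed in compiled form; this text tells all that it offers.
- The arm moves only by the tool carry_out, never from a script. Its argument "steps" is a list of rows, each a list of 7 numbers: the turn, a rotation vector about the world's x, y, z in degrees, then the shift along the world's x, y, z in cm, then the opening, from 0 (shut) to 1 (fully open). A call has 1 to 12 rows; each row is the pose to reach, as a shift and turn from the pose commanded when the call began; what a row does not reach only later rows make up. A row lasts 1/10 s, in which the tool goes at most 50 mm and 8.59 degrees, less where a joint would pass 70% of its speed; a pose out of reach is approached as far as the arm can. A call with a gripper value outside its range is refused whole. The fingers move at their own pace and stop on an object; "squeeze" is the grip in N (left out, the last holds). Time passes only in rows, so rows that repeat a pose let the fingers close. It gives the time, the measured TCP pose, the force, the opening and the grip force at its end, in the units of the state.
- ctrl.get_state(): the state, without advancing time (a new reading comes with each control period).
- ctrl.get_image(name): name is "scene" or "top"; returns a dict with "pixels" (384x512x3 uint8, red, green, blue), "camera_matrix" (3x3 intrinsics, pixels), "cam_to_world" (4x4, takes a point from camera to world coordinates). Camera axes: x right, y down, z forward; pixel columns grow to the right and rows downward; lengths in m; the calibration is good to about 2 mm. A picture is of the moment at which its call begins. There is no depth.
- ctrl.close_job(): hands the job in; it is judged then, once.
The state is a dict: "time": time; "joint_positions": joint angles; "qd": joint speeds; "joint_torque": joint torques, N m; "position": TCP position; "tool_rot": TCP orientation; "ft_force": force on the tool from outside, world axes, zero at the start; "torque": the same for the moment, N m; "grip_width": opening from 0.0 (shut) to 1.0 (fully open); "grip_force": force on a finger pad.
Only numpy, scipy, OpenCV 4.12 (cv2) and the standard library are available. Lean on these libraries where they do the work, as an engineer would, in place of code of your own. Each camera call takes 0.05 s, during which the arm holds its last target. There are 200 camera calls.

## Working session

There is one attempt and no reset: what is moved stays moved. The work goes in short steps, Python scripts to look and compute and a tool call to move; the robot and the scene stay as the last step left them, time stands still between calls to the robot, and variables do not carry over. Pictures are saved under pics/ and viewed, at most 10 in all, crops included, and the job is handed in when it is done.

Besides the shell and the picture viewer there is one more tool, called by a JSON object that holds its "name" and its "arguments", one argument or row to a line. carry_out: Moves the arm, as the interface text tells. Its arguments: {"type":"object","properties":{"steps":{"type":"array","items":{"type":"array","items":{"type":"number"}}},"squeeze":{"type":"number"}},"required":["steps"]}

```bash
mkdir -p pics
cat > h.py <<'E'
import numpy as np, cv2
from bench import ctrl
def snap(n,f):
    d=ctrl.get_image(n); cv2.imwrite(f,d["pixels"][:,:,::-1]); np.savez(f[:-4]+".npz",K=d["camera_matrix"],T=d["cam_to_world"]); return d
def ray(f,u,v,z):
    d=np.load(f[:-4]+".npz"); r=d["T"][:3,:3]@np.linalg.solve(d["K"],[u,v,1]); o=d["T"][:3,3]
    return o+r*(z-o[2])/r[2]
E
python3 - <<'E'
from h import *
for n in("top","scene"): snap(n,f"pics/{n}0.png")
s=ctrl.get_state();print(s["position"],s["tool_rot"],s["time"],s["grip_width"])
a=cv2.imread("pics/top0.png");b=cv2.imread("pics/scene0.png")
for n,i in(("top",a),("scene",b)): cv2.imwrite(f"pics/{n}0b.png",cv2.resize(i,(800,600),interpolation=cv2.INTER_CUBIC))
E
```

```text
[0.21531525 0.61279611 0.2402608 ] [-5.28007806e-01 -3.09670826e+00  2.75138460e-03] 0.1 1.0042607227330826
```

View pics/top0b.png

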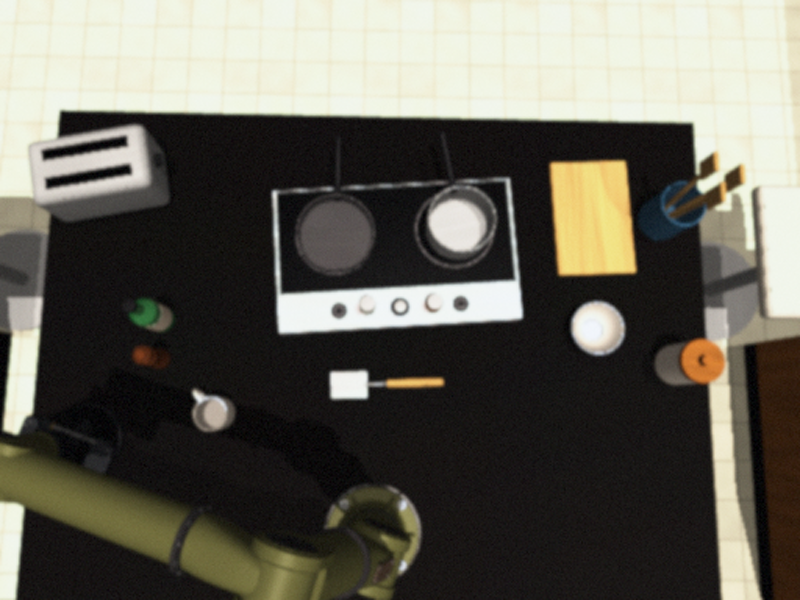

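View pics/scene0b.png

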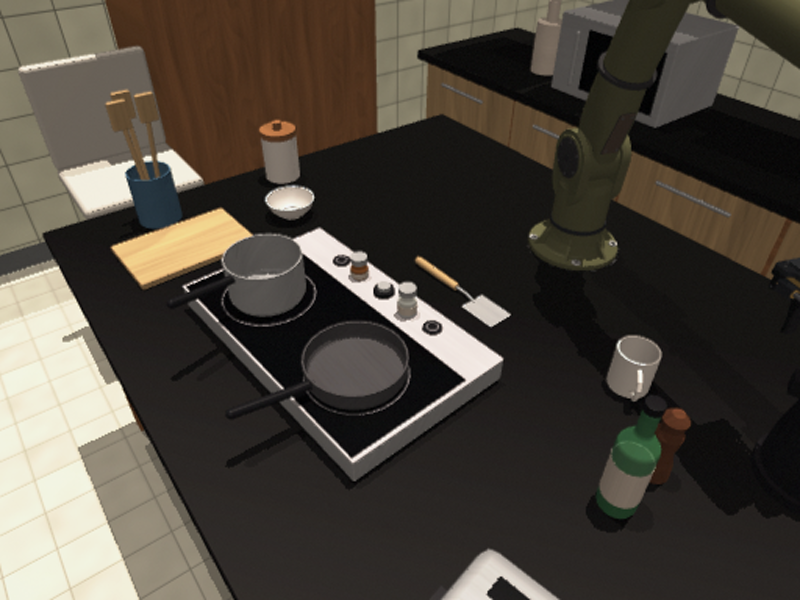

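The saucepan stands on the right ring, which is at about (455,228) in the top view. The frying pan is on the left. In the 800-px top view the sensors are near (339,310) and (461,303), the button is near (400,306), and the jars are at (367,304) and (433,302). I'll enlarge the strip.

Run:
```python
from h import *
a=cv2.imread("pics/top0.png")[180:216,172:340];b=cv2.imread("pics/scene0.png")[150:225,200:300]
c=cv2.resize(a,None,fx=4.7,fy=4.7,interpolation=cv2.INTER_CUBIC);d=cv2.resize(b,None,fx=5,fy=5,interpolation=cv2.INTER_CUBIC)
o=np.zeros((600,800,3),np.uint8);o[:c.shape[0],:c.shape[1]]=c;o[200:200+d.shape[0],:d.shape[1]]=d
cv2.imwrite("pics/crop.png",o)
```

```text
(no output)
```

View pics/crop.png

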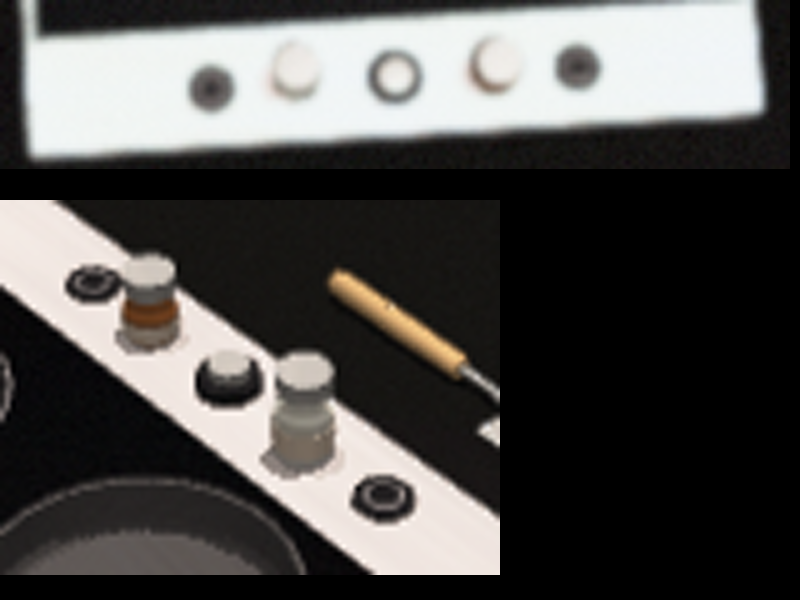

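The top crop shows the sensors at (211,88) and (578,67), and the button cap at (396,75). The scene crop shows the right sensor at (93,283), the left sensor at (383,497) and the button cap at (231,364).

Run:
```python
from h import *
T=lambda x,y,z:ray("pics/top0.png",(x+.5)/4.7-.5+172,(y+.5)/4.7-.5+180,z)
S=lambda x,y,z:ray("pics/scene0.png",(x+.5)/5-.5+200,(y-200+.5)/5-.5+150,z)
p={}
for n,t,s,z in(("L",(211,88),(383,497),.067),("R",(578,67),(93,283),.067),("B",(396,75),(231,364),.084)):
    p[n]=(T(*t,z)+S(*s,z))/2;print(n,T(*t,z).round(4),S(*s,z).round(4))
print((p["L"]-p["R"]),np.linalg.norm(p["L"]-p["R"]),(p["L"]+p["R"])/2-p["B"])
from scipy.spatial.transform import Rotation as R
print(R.from_rotvec(ctrl.get_state()["tool_rot"]).as_matrix().round(3))
for n,c in(("ja",(296,70)),("jb",(497,62))): print(n,T(*c,.062+(.065 if n=="ja" else .052)).round(3))
for n,c in(("oil",(143,308)),("mug",(214,400))): print(n,ray("pics/top0.png",c[0]/1.5625,c[1]/1.5625,.1).round(3))
print(ray("pics/top0.png",143/1.5625,308/1.5625,.24).round(3), ray("pics/top0.png",150/1.5625,355/1.5625,.15).round(3))
```

```text
L [0.5361 0.0897 0.067 ] [0.5386 0.0936 0.067 ]
R [ 0.5581 -0.2098  0.067 ] [ 0.5618 -0.2037  0.067 ]
B [ 0.5466 -0.0601  0.084 ] [ 0.5495 -0.0527  0.084 ]
[-2.25584013e-02  2.98380659e-01 -5.55111512e-17] 0.29923218240655314 [ 0.0005906  -0.00113732 -0.017     ]
[[-0.943  0.331 -0.   ]
 [ 0.331  0.943 -0.002]
 [-0.    -0.002 -1.   ]]
ja [0.543 0.02  0.127]
jb [ 0.554 -0.139  0.114]
oil [0.529 0.554 0.1  ]
mug [0.314 0.374 0.1  ]
[0.509 0.505 0.24 ] [0.413 0.513 0.15 ]
```

{"name": "carry_out", "arguments": {
  "steps": [
    [0,0,6,2,-4,0,0],
    [0,0,12,4,-8,0,0],
    [0,0,18,6,-12,0,0],
    [0,0,24,8,-16,0,0],
    [0,0,24,10,-20,0,0],
    [0,0,24,12,-24,0,0],
    [0,0,24,14,-28,0,0],
    [0,0,24,16,-32,0,0],
    [0,0,24,18,-36,0,0],
    [0,0,24,20,-40,0,0],
    [0,0,24,22,-44,0,0],
    [0,0,24,24,-48,0,0]
  ],
  "squeeze": 5
}}

```text
time: 1.3
position: [0.4557, 0.1315, 0.2411]
tool_rot: [0.128, -3.139, -0.001]
ft_force: [0.3, 0.1, 0.7]
grip_width: 0.033
grip_force: 0.0
```

{"name": "carry_out", "arguments": {
  "steps": [
    [0,0,0,2,-4,-1,0],
    [0,0,0,4,-8,-2,0],
    [0,0,0,6,-12,-3,0],
    [0,0,0,8,-16,-4,0],
    [0,0,0,9.3,-19,-6,0],
    [0,0,0,9.3,-19,-9,0],
    [0,0,0,9.3,-19,-11.5,0],
    [0,0,0,9.3,-19,-11.5,0],
    [0,0,0,9.3,-19,-11.5,0]
  ]
}}

```text
time: 2.2
position: [0.5482, -0.0566, 0.1263]
tool_rot: [0.128, -3.138, 0.0]
ft_force: [-0.2, -0.0, 0.2]
grip_width: 0.003
grip_force: 0.0
```

Run:
```python
from h import *
s=ctrl.get_state();print(s["position"],s["tool_rot"],s["ft_force"])
a=snap("top","pics/top1.png")["pixels"];b=snap("scene","pics/scene1.png")["pixels"]
d=cv2.resize(b[130:225,190:310],None,fx=6.3,fy=6.3,interpolation=cv2.INTER_CUBIC)
cv2.imwrite("pics/c1.png",d[:,:,::-1])
```

```text
[ 0.54824844 -0.05661172  0.12633972] [ 1.27784495e-01 -3.13809692e+00  2.54824233e-04] [-0.21924087 -0.03086737  0.20089271]
```

View pics/c1.png

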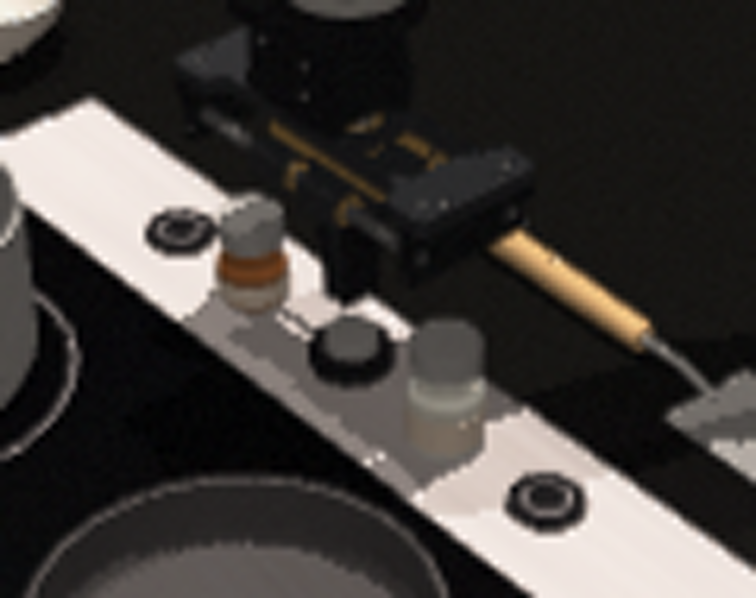

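The fingertips are above the button, with their bottom at about (350,295) and the cap at about (352,338). I'll compare that with where the calibration puts the tip.

Run:
```python
from h import *
d=np.load("pics/scene1.npz");Ti=np.linalg.inv(d["T"])
for p in([.5482,-.0566,.1073],[.548,-.0566,.084],[.558,-.0566,.084],[.548,-.0466,.084],[.5605,-.207,.067]):
    c=d["K"]@(Ti@np.r_[p,1])[:3];c=c[:2]/c[2];print(((c-[190,130])+.5)*6.3)
```

```text
[352.02978012 292.93295912]
[352.70442641 328.47449404]
[337.04459499 335.39576032]
[363.87065547 338.01834594]
[179.50734291 227.6508136 ]
```

{"name": "carry_out", "arguments": {
  "steps": [
    [0,0,0,0,0,-1.0,0],
    [0,0,0,0,0,-1.8,0],
    [0,0,0,0,0,-1.8,0]
  ]
}}

```text
time: 2.6
position: [0.5475, -0.0565, 0.1071]
tool_rot: [0.128, -3.137, -0.0]
ft_force: [-0.8, -0.4, 0.4]
grip_width: 0.006
grip_force: 0.0
```

Run:
```python
from h import *
s=ctrl.get_state();print(s["position"],s["ft_force"])
b=snap("scene","pics/scene2.png")["pixels"]
c=b[155:200,225:275]
c=np.clip(c.astype(float)*1.8,0,255).astype(np.uint8)
cv2.imwrite("pics/c2.png",cv2.resize(c,None,fx=12,fy=12,interpolation=cv2.INTER_CUBIC)[:,:,::-1])
d=np.load("pics/scene2.npz");Ti=np.linalg.inv(d["T"])
p=s["position"]-[0,0,.019]
for q in([0,0,0],[.0095,.015,0],[-.0095,.015,0],[.0095,-.015,0],[-.0095,-.015,0]):
    c=d["K"]@(Ti@np.r_[p+q,1])[:3];c=c[:2]/c[2];print(((c-[225,155])+.5)*12)
```

```text
[ 0.5475322  -0.05646659  0.10714489] [-0.75644324 -0.35419049  0.43408698]
[253.3734103  313.31792588]
[256.95162995 353.30579071]
[313.70590217 328.01363374]
[193.4925864 298.7322347]
[249.87088574 274.17598027]
```

View pics/c2.png

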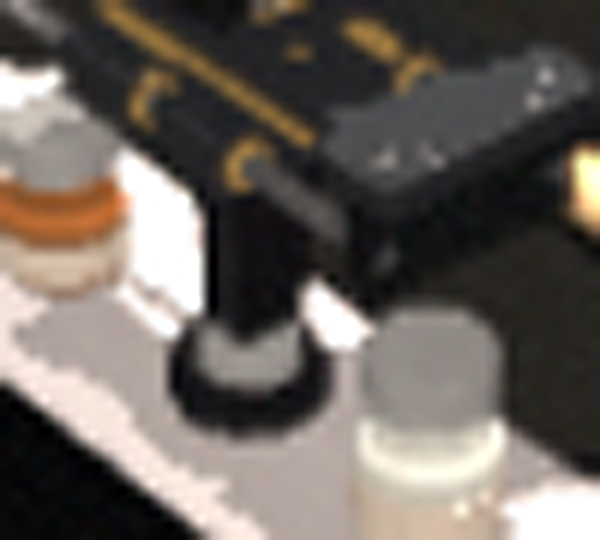

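{"name": "carry_out", "arguments": {
  "steps": [
    [0,0,0,0.1,0.1,-0.3,0],
    [0,0,0,0.1,0.1,-0.5,0],
    [0,0,0,0.1,0.1,-0.7,0],
    [0,0,0,0.1,0.1,-0.8,0],
    [0,0,0,0.1,0.1,-0.9,0],
    [0,0,0,0.1,0.1,-0.9,0]
  ]
}}

```text
time: 3.25
position: [0.5497, -0.0555, 0.0996]
tool_rot: [-0.127, 3.138, 0.001]
ft_force: [-0.3, 1.3, 3.4]
grip_width: 0.007
grip_force: 1.7
```

{"name": "carry_out", "arguments": {
  "steps": [
    [0,0,0,0,0,-0.1,0],
    [0,0,0,0,0,-0.2,0],
    [0,0,0,0,0,-0.3,0],
    [0,0,0,0,0,-0.4,0],
    [0,0,0,0,0,-0.4,0],
    [0,0,0,0,0,-0.4,0]
  ]
}}

```text
time: 3.85
position: [0.5498, -0.0556, 0.097]
tool_rot: [-0.127, 3.138, 0.002]
ft_force: [-3.8, 2.0, 14.1]
grip_width: 0.005
grip_force: 7.2
```

{"name": "carry_out", "arguments": {
  "steps": [
    [0,0,0,0,0,1,0],
    [0,0,0,0,0,4,0],
    [0,0,0,0,0,8,0],
    [0,0,0,0.3,-4,8,0],
    [0,0,0,0.6,-8,8,0],
    [0,0,0,0.9,-12,8,0],
    [0,0,0,1.1,-15.1,8,0],
    [0,0,0,1.1,-15.1,6,0],
    [0,0,0,1.1,-15.1,4,0],
    [0,0,0,1.1,-15.1,2.5,0],
    [0,0,0,1.1,-15.1,1.6,0],
    [0,0,0,1.1,-15.1,1.6,0]
  ]
}}

```text
time: 5.05
position: [0.5595, -0.2062, 0.1097]
tool_rot: [0.128, -3.136, -0.001]
ft_force: [-0.5, 0.0, 0.1]
grip_width: 0.003
grip_force: 0.0
```

Run:
```python
from h import *
s=ctrl.get_state();print(s["position"],s["tool_rot"],s["ft_force"])
b=snap("scene","pics/scene3.png")["pixels"]
c=np.clip(b[140:200,195:275].astype(float)*1.8,0,255).astype(np.uint8)
cv2.imwrite("pics/c3.png",cv2.resize(c,None,fx=10,fy=10,interpolation=cv2.INTER_CUBIC)[:,:,::-1])
d=np.load("pics/scene3.npz");Ti=np.linalg.inv(d["T"])
for dz in(.019,s["position"][2]-.067):
    c=d["K"]@(Ti@np.r_[s["position"]-[0,0,dz],1])[:3];c=c[:2]/c[2];print(((c-[195,140])+.5)*10)
```

```text
[ 0.55947159 -0.20621249  0.10974899] [ 1.27893000e-01 -3.13614137e+00 -8.41844158e-04] [-0.4911123   0.04990995  0.09789515]
[235.07234312 206.04219954]
[238.58901286 261.40711414]
```

View pics/c3.png

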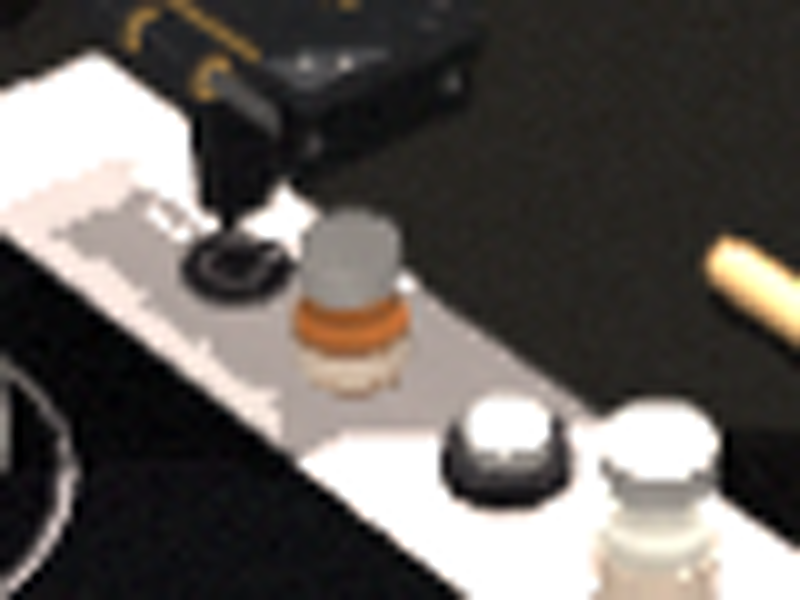

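The fingertips are 24 mm above the right sensor. The disc is seen at about (238,266) and its centre is predicted at (239,261), so they're within 2 mm. The button is up again. Now I'll dwell.

{"name": "carry_out", "arguments": {
  "steps": [
    [0,0,0,0.1,0.1,0,0],
    [0,0,0,0.1,0.1,0,0],
    [0,0,0,0.1,0.1,0,0],
    [0,0,0,0.1,0.1,0,0],
    [0,0,0,0.1,0.1,0,0],
    [0,0,0,0.1,0.1,0,0],
    [0,0,0,0.1,0.1,0,0],
    [0,0,0,0.1,0.1,0,0],
    [0,0,0,0.1,0.1,0,0],
    [0,0,0,0.1,0.1,0,0],
    [0,0,0,0.1,0.1,0,0],
    [0,0,0,0.1,0.1,0,0]
  ]
}}

```text
time: 6.3
position: [0.5615, -0.2057, 0.1113]
tool_rot: [-0.127, 3.139, 0.0]
ft_force: [-0.1, 0.1, 0.4]
grip_width: 0.009
grip_force: 0.0
```

{"name": "carry_out", "arguments": {
  "steps": [
    [0,0,0,0,0,0,0],
    [0,0,0,0,0,0,0],
    [0,0,0,0,0,0,0],
    [0,0,0,0,0,0,0],
    [0,0,0,0,0,0,0],
    [0,0,0,0,0,0,0],
    [0,0,0,0,0,0,0],
    [0,0,0,0,0,0,0],
    [0,0,0,0,0,0,0],
    [0,0,0,0,0,0,0],
    [0,0,0,0,0,0,0],
    [0,0,0,0,0,0,0]
  ]
}}

```text
time: 7.5
position: [0.5614, -0.2057, 0.1113]
tool_rot: [0.127, -3.139, -0.0]
ft_force: [0.2, 0.9, 0.0]
grip_width: 0.005
grip_force: 0.0
```

{"name": "carry_out", "arguments": {
  "steps": [
    [0,0,0,0,0,0,0],
    [0,0,0,0,0,0,0],
    [0,0,0,0,0,0,0],
    [0,0,0,0,0,0,0],
    [0,0,0,0,0,0,0],
    [0,0,0,0,0,0,0],
    [0,0,0,0,0,0,0],
    [0,0,0,0,0,0,0]
  ]
}}

```text
time: 8.3
position: [0.5615, -0.2057, 0.1113]
tool_rot: [-0.127, 3.139, 0.0]
ft_force: [0.4, 0.5, 0.2]
grip_width: 0.007
grip_force: 0.0
```

Run:
```python
from h import *
b=snap("scene","pics/scene4.png")["pixels"]
cv2.imwrite("pics/c4.png",cv2.resize(b[110:270,80:320],None,fx=3.3,fy=3.3,interpolation=cv2.INTER_CUBIC)[:,:,::-1])
```

```text
(no output)
```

View pics/c4.png

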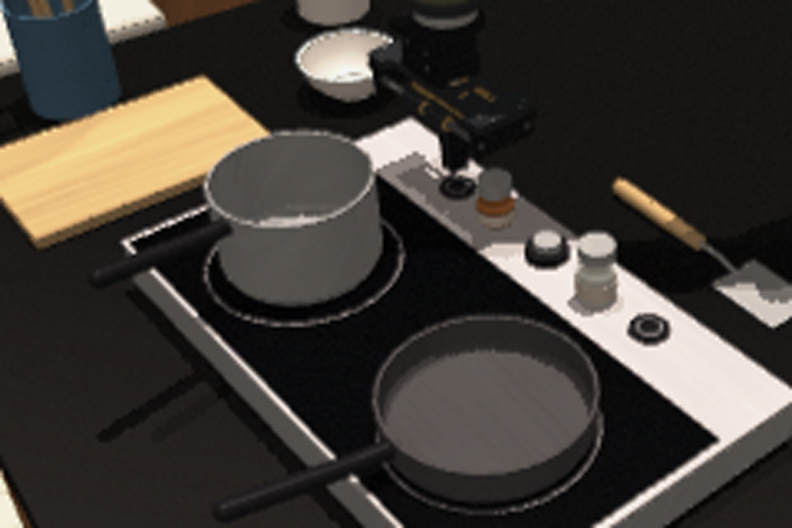

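The pans and jars haven't moved. The fingertips, at about (455,168), are over the right sensor at about (457,187), so I'm handing in.

```bash
python3 -c "
from bench import ctrl
print(ctrl.close_job())"
```

```text
the job is handed in; nothing more can be done
None
```

I pressed the main button fully down and let it come up, then held the fingertips about 25 mm above the right-hand sensor (the saucepan's) for over three seconds; the job is handed in with the arm still pointing there and nothing else moved.

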